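Shift the rocking mixer into third speed

TASK

The mixer's red-knobbed speed lever stands somewhere along the left lane of its H-shaped gate. Push it with your fingertips, without gripping it and without forcing it against the gate: along the lane to neutral, across to the right lane, then forward (away from the robot) well into the third slot, marked with three dots; do not let it run into the fourth slot. Leave everything else on the mixer and bench standing where it is.

Things in the scene. Friction and masses are not known exactly. Their poses are not given: they have to be found in the camera images.
- mixer: white and blue rocking mixer fixed to the bench: console 200 x 280 mm, top at 98 mm, control panel facing the robot; beyond it a steel platform 150 x 260 mm, top at 92 mm, from 105 to 255 mm forward of the gate's centre. Origin on the bench under the gate's centre; x points forward (away from panel and robot), y left, z up
- gate (a point): centre of the H gate, on top of its aluminium plate (104 x 96 x 6 mm, top 110 mm above the bench), axes as the mixer's. Two lanes along x at y = +24 mm (left) and -24 mm (right), 18 mm wide, end at x = +-35 mm; a cross channel 18 mm wide joins them at x = 0 (neutral). The lever's rod is stopped by the gate's edges
- slot3 (a point): forward end of the third slot (front right, three black dots on the console beside it), on top of the plate, 35 mm forward and 24 mm right of the gate's centre, axes as the mixer's. One dot marks front left, two rear left, four rear right (the fourth slot); front is away from the robot
- pivot (a point): the lever's pivot, inside the console 22 mm above the bench and 88 mm below the gate's centre, axes as the mixer's. The lever tilts about it both ways, moves stiffly (about 2 N at the knob) and stays where it is left
- knob (a point): centre of the lever's red ball knob, 32 mm in diameter, 153 mm from the pivot up the lever; 175 mm above the bench when upright. In the gate's axes it is about 40 mm left or right of centre with the rod in mid-lane, and about 50 mm forward or back (then about 162 mm above the bench) with the rod at a slot's end. Below it a black collar 18 mm wide, then the 10 mm steel rod
- lever_across (a joint): sideways tilt of the lever, rad: 0 upright, negative to the left, positive to the right; about -0.27 in the middle of the left lane and +0.27 in the middle of the right lane; the slot's edges allow about 0.04 either way
- lever_fore (a joint): fore and aft tilt of the lever, rad: 0 upright (neutral, in line with the cross channel, +-0.04), positive forward; about +0.33 at the end of the front slots and -0.33 at the end of the rear slots
- lever: the lever (rod, collar and red knob) as one part; its origin is at the pivot, its z axis runs up the rod
- tube_rack: orange microtube rack, 85 x 200 x 28 mm with some caps to 37 mm, loose on the mixer's steel platform; origin under its centre, long side along y
- deck_jar: small amber jar with yellow cap, 32 mm wide, 34 mm tall, loose on the console's top at its near left corner; origin under its centre
- tip_box: blue tip box with clear lid, 88 x 123 x 75 mm, standing left of the mixer; origin under its centre
- glass_jar: glass jar with metal cap, 68 mm wide, 85 mm tall, standing right of the mixer; origin under its centre
- carton: small white and dark blue carton, 50 x 60 x 75 mm, standing left of the mixer; origin under its centre
- yellow_tips: white rack of yellow tips, 80 x 120 x 46 mm, right side of the bench; origin under its centre
- reagent: clear bottle with white cap, 72 mm wide, 170 mm tall, right side of the bench; origin under its centre

How it is judged:
On the way:
1. the lever is brought across into the right lane while in neutral (value of joint lever_across above 0.2 rad and value of joint lever_fore between -0.12 and 0.12 rad).
At the end, for the whole second after the job is handed in: The lever stands at rest in the third slot (sideways tilt over 0.2 rad to the right, forward tilt over 0.22 rad, at least two thirds of the way in), and no bystander is more than 25 mm from where it was (value of joint lever_across above 0.2 rad and value of joint lever_fore above 0.22 rad and velocity of joint lever_fore between -0.05 and 0.05 rad/s and distance of each of tube_rack, deck_jar, tip_box, glass_jar, carton, yellow_tips, reagent from where it was at the start of the episode below 0.025 m); the robot touches nothing.
It fails at once if the lever runs into the fourth slot (over 0.17 rad back in the right lane) (value of joint lever_across above 0.15 rad and value of joint lever_fore below -0.17 rad).
It fails at once if the lever is gripped or forced (over 40 N between the fingers and the lever) (contact force between the fingers and lever above 40 N).
It fails at once if a bystander is moved more than 25 mm, tipped, lifted or carried (not (distance of each of tube_rack, deck_jar, tip_box, glass_jar, carton, yellow_tips, reagent from where it was at the start of the episode below 0.025 m)).
It also fails if it takes over 70 s, if anything falls off the work surface, if the arm or the gripper's body presses on something with over 40 N, if the wrist force passes 120 N, or if a joint passes its speed limit or range.

ROBOT

A 7-joint arm with a two-finger parallel gripper is mounted at the origin on the work surface. World frame = base frame: x ahead of the robot, y to its left, z up, the work surface at z = 0. Lengths are in m, angles in rad, forces in N, time in s.
With the tool pointing down it reaches from about 0.425 to 0.875 m from the base axis. Payload 4.7 kg.
Tool frame: the origin (TCP) lies at the very end of the fingers, on their centre line; the grasp point (between the pads) lies 19 mm behind it; z points along the fingers, y is the direction in which the jaws open and shut (so a half turn about z gives the same grasp; the last joint's range is limited). The gripper opens to 87 mm and grips with 3 to 60 N. Pads are 19 mm wide; open, the fingers measure 117 mm over their backs; the gripper's body (75 mm by 190 mm) begins 51 mm behind the grasp point.
Start: joints at [-1.131, 0.321, -0.07, 1.45, 0.023, 1.371, -0.057], TCP at [0.269, 0.592, 0.223] pointing down, gripper open.
Joint ranges: [-2.86, 2.86], [-0.3, 2.09], [-1.38, 1.24], [0.06, 2.45], [-1.56, 4.7], [0.09, 2.05], [-2.69, 2.69]. Speed limits (rad/s): [2.57, 2.57, 3.14, 3.14, 3.14, 3.14, 3.14].

INTERFACE

Orientations are given as a rotation vector (axis times angle).
In Python, from bench import ctrl, get_image, camera_info gives the robot as it stands.
- The arm moves only by the tool carry_out, never from a script. Its argument "commands" is a list of rows, each an object of numbers: "tx", "ty", "tz": the shift along the tool's x, y, z in m; "rx", "ry", "rz": the turn, a rotation vector about the tool's x, y, z in rad; "jaw": the opening, from 0 (shut) to 1 (fully open). In form: [{"tx": .., "ty": .., "tz": .., "rx": .., "ry": .., "rz": .., "jaw": ..}, ...]. A call has 1 to 12 rows; each row is the pose to reach, as a shift and turn from the pose commanded when the call began, along the tool's axes at that moment; what a row does not reach only later rows make up. A row lasts 1/8 s, in which the tool goes at most 62.5 mm and 10.7 degrees, less where a joint would pass 70% of its speed; a pose out of reach is approached as far as the arm can. A call with a gripper value outside its range is refused whole. The fingers move at their own pace and stop on an object; "grip_force" is the grip in N (left out, the last holds). Time passes only in rows, so rows that repeat a pose let the fingers close. It gives the time, the measured TCP pose, the force and the opening at its end, in the units of the state.
- ctrl.get_state(): the state, without advancing time (a new reading comes with each control period).
- get_image(name): name is "side" or "top"; returns the picture (384x512x3 uint8, red, green, blue); there is no depth.
- camera_info(name): a dict with "intrinsics" (3x3 intrinsics, pixels), "R" (3x3) and "t" (3): a world point X has camera coordinates R X + t. Camera axes: x right, y down, z forward; pixel columns grow to the right and rows downward; lengths in m; the calibration is good to about 2 mm. A picture is of the moment at which its call begins. camera_info takes no time and is no camera call.
- ctrl.close_job(): hands the job in, once; it reports no verdict.
The state is a dict: "time": time; "joint_positions": joint angles; "qd": joint speeds; "joint_torque": joint torques, N m; "position": TCP position; "tool_rot": TCP orientation; "ft_force": force on the tool from outside, world axes, zero at the start; "torque": the same for the moment, N m; "grip_width": opening from 0.0 (shut) to 1.0 (fully open).
Only numpy, scipy, OpenCV 4.12 (cv2) and the standard library are available. Lean on these libraries where they do the work, as an engineer would, in place of code of your own. Each camera call takes 0.05 s, during which the arm holds its last target.

## Working session

There is one attempt and no reset: what is moved stays moved. The work goes in short steps, Python scripts to look and compute and a tool call to move; the robot and the scene stay as the last step left them, time stands still between calls to the robot, and variables do not carry over. Pictures are saved under pics/ and viewed, and the job is handed in when it is done.

Besides the shell and the picture viewer there is one more tool, called after "Call:" by a JSON object that holds its "api" and its "payload", one argument or row to a line. carry_out: Moves the arm, as the interface text tells. Its arguments: {"type":"object","properties":{"commands":{"type":"array"},"grip_force":{"type":"number"}},"required":["commands"]}

```bash
ls; mkdir -p pics
python3 - <<'E'
from bench import ctrl,get_image,camera_info
import cv2,numpy as np
np.set_printoptions(precision=4,suppress=True)
print(ctrl.get_state())
for n in("side","top"):
    im=get_image(n); np.save(f"pics/{n}0.npy",im); cv2.imwrite(f"pics/{n}0.png",cv2.resize(im[:,:,::-1],None,fx=1.5,fy=1.5,interpolation=cv2.INTER_CUBIC))
    c=camera_info(n); print(n,c["intrinsics"],c["R"],c["t"],-np.array(c["R"]).T@np.array(c["t"]))
E
```

```text
pics
{'time': 0.0, 'joint_positions': array([-1.1309,  0.3218, -0.0701,  1.4517,  0.0226,  1.3708, -0.0569]), 'qd': array([-0.001 ,  0.0001, -0.0003, -0.0009,  0.0008, -0.0018,  0.0023]), 'joint_torque': array([ -0.0003, -49.1305,  -0.4038, -31.2531,  -0.0637,   0.044 ,
         0.0002]), 'position': array([0.2683, 0.5914, 0.2215]), 'tool_rot': array([-0.6637, -3.0703,  0.003 ]), 'ft_force': array([ 0.3006, -0.5432, -1.7398]), 'torque': array([-0.0007, -0.0251, -0.0041]), 'grip_width': 0.997223441828876}
side [[373.9752   0.     261.1872]
 [  0.     373.9752 188.3023]
 [  0.       0.       1.    ]] [[-0.9376 -0.3469  0.024 ]
 [-0.1957  0.4693 -0.8611]
 [ 0.2874 -0.812  -0.5079]] [0.56   0.2667 0.8259] [0.3399 0.7398 0.6357]
top [[455.4612   0.     250.2658]
 [  0.     455.4612 193.1148]
 [  0.       0.       1.    ]] [[ 0.0068 -1.      0.0003]
 [-0.997  -0.0068 -0.0775]
 [ 0.0775  0.0002 -0.997 ]] [-0.0716  0.5972  1.2668] [ 0.4977 -0.0678  1.3093]
```

View pics/side0.png

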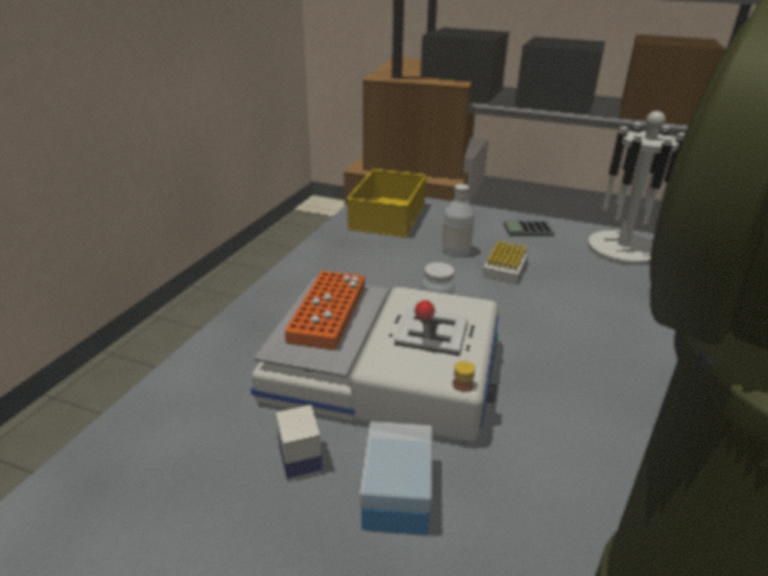

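View pics/top0.png

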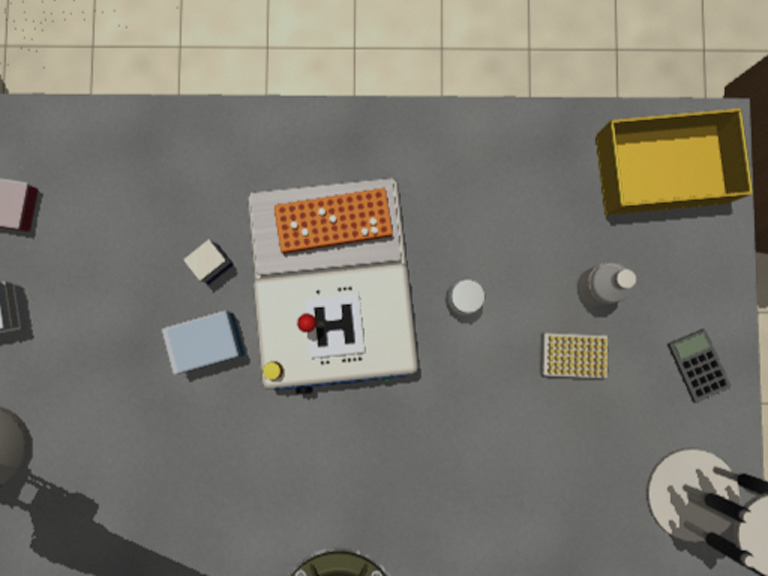

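The side view shows the red knob at about (425,310) in the 1.5x picture. The top view shows it at about (307,322), left of the H gate centred near (334,325). I'll enlarge both.

Run:
```python
import cv2,numpy as np
for n,(x0,y0,w,h) in {"side":(225,180,120,90),"top":(160,165,120,100)}.items():
    im=np.load(f"pics/{n}0.npy")[y0:y0+h,x0:x0+w,::-1]
    cv2.imwrite(f"pics/{n}0c.png",cv2.resize(im,None,fx=6,fy=6,interpolation=cv2.INTER_CUBIC))
```

```text
(no output)
```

View pics/side0c.png

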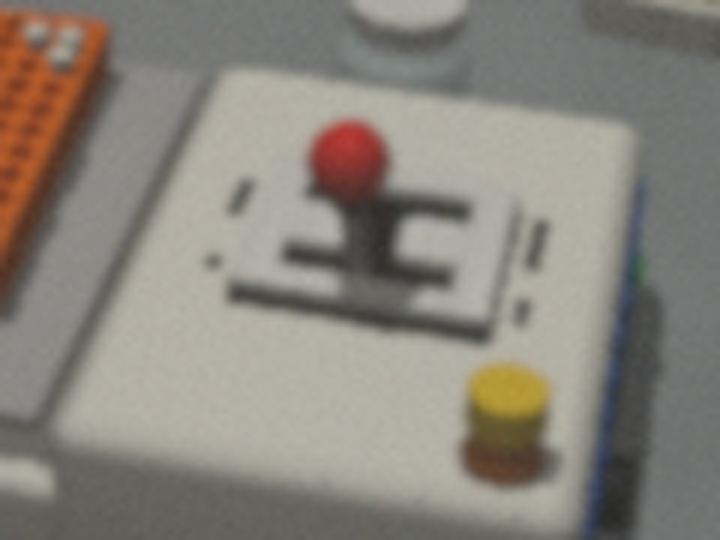

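View pics/top0c.png

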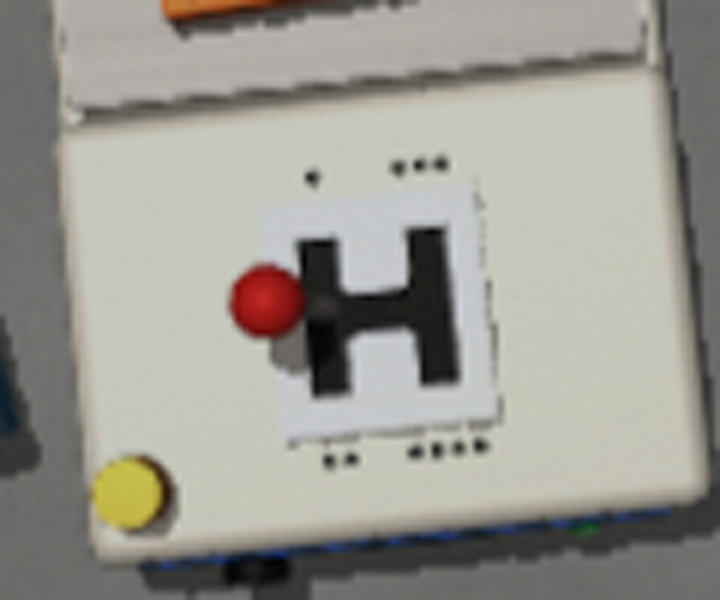

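Top crop: knob at (267,300), and the H's outer corners at (298,241), (446,228), (460,382) and (314,397). Side crop: knob at (349,160), and left-lane and right-lane corners visible. Next I'll triangulate.

```bash
cat > h.py <<'E'
import numpy as np,cv2
from bench import camera_info
CR={"side":(225,180),"top":(160,165)}
def px(n,p,s=6): return (np.array(p,float)+.5)/s-.5+np.array(CR[n])
def ray(n,uv):
    c=camera_info(n);R=np.array(c["R"]);t=np.array(c["t"]);K=np.array(c["intrinsics"])
    d=R.T@np.linalg.solve(K,[uv[0],uv[1],1]); return -R.T@t,d
def onz(n,uv,z):
    o,d=ray(n,uv); return o+d*(z-o[2])/d[2]
def tri(a,b):
    P=[];
    for n in("side","top"):
        c=camera_info(n);P.append(np.array(c["intrinsics"])@np.c_[c["R"],c["t"]])
    X=cv2.triangulatePoints(P[0],P[1],np.array(a,float).reshape(2,1),np.array(b,float).reshape(2,1))[:,0]
    X=X[:3]/X[3]
    er=[]
    for p,uv in zip(P,(a,b)):
        q=p@np.r_[X,1];er.append(q[:2]/q[2]-uv)
    return X,np.round(er,2)
E
python3 - <<'E'
from h import *
np.set_printoptions(precision=4,suppress=True)
C=[onz("top",px("top",p),.11) for p in((298,241),(446,228),(460,382),(314,397))]
C=np.array(C);print(C); g=C.mean(0);print("gate",g)
f=(C[0]+C[1]-C[2]-C[3]);l=C[0]+C[3]-C[1]-C[2]
print("len",np.linalg.norm(C[0]-C[3]),np.linalg.norm(C[1]-C[2]),np.linalg.norm(C[0]-C[1]))
yaw=(np.arctan2(f[1],f[0])+np.arctan2(-l[0],l[1]))/2;print("yaw",np.arctan2(f[1],f[0]),np.arctan2(-l[0],l[1]))
K,e=tri(px("side",(349,160)),px("top",(267,300)));print("knob",K,e)
c,s=np.cos(yaw),np.sin(yaw);R=np.array([[c,-s,0],[s,c,0],[0,0,1]])
print("knob in gate",R.T@(K-g))
# side corners check: right-lane rear corner(470,213), left lane front-outer (283,262)? left rear outer(448,287)
for p in((283,258),(448,286),(470,212)): print(R.T@(onz("side",px("side",p),.11)-g))
# jar, dots
print("jar cap",R.T@(onz("top",px("top",(130,493)),.132)-g))
print("jar tri", tri(px("side",(510,385)),px("top",(129,492))))
for p in ((427,163),):print("3dots",R.T@(onz("top",px("top",p),.098)-g))
E
```

```text
[[ 0.5594  0.0404  0.11  ]
 [ 0.5656 -0.0246  0.11  ]
 [ 0.4982 -0.0314  0.11  ]
 [ 0.4912  0.0324  0.11  ]]
gate [0.5286 0.0042 0.11  ]
len 0.0687080225446166 0.0677739973665865 0.0652522895362921
yaw 0.10795606912421872 0.1016373167559073
knob [0.5316 0.0478 0.1673] [[-0.1  -0.01]
 [ 0.01  0.06]]
knob in gate [0.0075 0.043  0.0573]
[ 0.0329  0.0339 -0.    ]
[-0.0338  0.034  -0.    ]
[-0.0342 -0.0194 -0.    ]
jar cap [-0.0674  0.1123  0.022 ]
jar tri (array([0.4499, 0.1096, 0.1294]), array([[-0.15, -0.02],
       [ 0.02,  0.09]]))
3dots [ 0.0641 -0.0265 -0.012 ]
```

The measurements agree with the text: lane length 68 to 69 mm (70 given), lane spacing right, and knob height 167 mm (about 169 expected). The gate centre is at (0.5286, 0.0042) with yaw 0.105. The knob is 7.5 mm forward and 43 mm left of it, so the lever is just forward of neutral. Next I'll compute the approach to a point in front of the knob.

```bash
cat >> h.py <<'E'
from scipy.spatial.transform import Rotation as Ro
G=np.array([.5286,.0042,0]);YAW=.105
RG=Ro.from_euler('z',YAW)
# goal tool: y along gate y, z down, x along -gate x
RT=Ro.from_matrix(np.c_[-RG.as_matrix()[:,0],RG.as_matrix()[:,1],-RG.as_matrix()[:,2]])
def go(*ps):
    from bench import ctrl
    s=ctrl.get_state();R=Ro.from_rotvec(s["tool_rot"]);p=s["position"]
    print("t",round(s["time"],2),"gate pos",np.round(RG.inv().apply(p-G),4),"F gate",np.round(RG.inv().apply(s["ft_force"]),1),"jaw",round(s["grip_width"],3))
    print("turn needed",np.round((R.inv()*RT).as_rotvec(),4))
    for q in ps: print(q,"->",np.round(R.inv().apply(RG.apply(q)+G-p),4))
E
python3 -c "
from h import *
go((.055,.043,.223),(.055,.043,.153))"
```

```text
t 0.1 gate pos [-0.1973  0.6113  0.2216] F gate [ 0.3 -0.1 -0.5] jaw 1.003
turn needed [-1.700e-03 -3.000e-04 -5.308e-01]
(0.055, 0.043, 0.223) -> [-0.5052 -0.3624 -0.0007]
(0.055, 0.043, 0.153) -> [-0.5052 -0.3623  0.0693]
```

Call:
{"api": "carry_out", "payload": {
  "commands": [
    {"tx": -0.05, "ty": -0.036, "tz": 0, "rz": -0.1, "jaw": 0},
    {"tx": -0.1, "ty": -0.072, "tz": 0, "rz": -0.2, "jaw": 0},
    {"tx": -0.15, "ty": -0.108, "tz": 0, "rz": -0.3, "jaw": 0},
    {"tx": -0.2, "ty": -0.144, "tz": 0, "rz": -0.4, "jaw": 0},
    {"tx": -0.25, "ty": -0.18, "tz": 0, "rz": -0.531, "jaw": 0},
    {"tx": -0.3, "ty": -0.216, "tz": 0, "rz": -0.531, "jaw": 0},
    {"tx": -0.35, "ty": -0.252, "tz": 0, "rz": -0.531, "jaw": 0},
    {"tx": -0.4, "ty": -0.288, "tz": 0, "rz": -0.531, "jaw": 0},
    {"tx": -0.45, "ty": -0.324, "tz": 0, "rz": -0.531, "jaw": 0},
    {"tx": -0.505, "ty": -0.362, "tz": 0, "rz": -0.531, "jaw": 0},
    {"tx": -0.505, "ty": -0.362, "tz": 0, "rz": -0.531, "jaw": 0},
    {"tx": -0.505, "ty": -0.362, "tz": 0, "rz": -0.531, "jaw": 0}
  ],
  "grip_force": 20
}}

```text
invalid input
```

```bash
cat > look.py <<'E'
import sys
from h import *
from bench import get_image
tag=sys.argv[1]
ims=[get_image("side"),get_image("top")]
out=[]
for n,im in zip(("side","top"),ims):
    np.save(f"pics/{n}{tag}.npy",im)
    x0,y0=CR[n]; out.append(cv2.resize(im[y0-30:y0+90,x0-10:x0+120,::-1],None,fx=3,fy=3,interpolation=cv2.INTER_CUBIC))
cv2.imwrite(f"pics/both{tag}.png",np.hstack(out))
E
python3 look.py 1; python3 -c "
from h import *
go((.055,.043,.223),(.055,.043,.153))"
```

```text
t 0.2 gate pos [-0.1972  0.6115  0.2219] F gate [-0.7  0.6 -0.3] jaw 1.004
turn needed [-1.100e-03 -2.000e-04 -5.308e-01]
(0.055, 0.043, 0.223) -> [-0.5053 -0.3626 -0.0007]
(0.055, 0.043, 0.153) -> [-0.5053 -0.3625  0.0693]
```

View pics/both1.png

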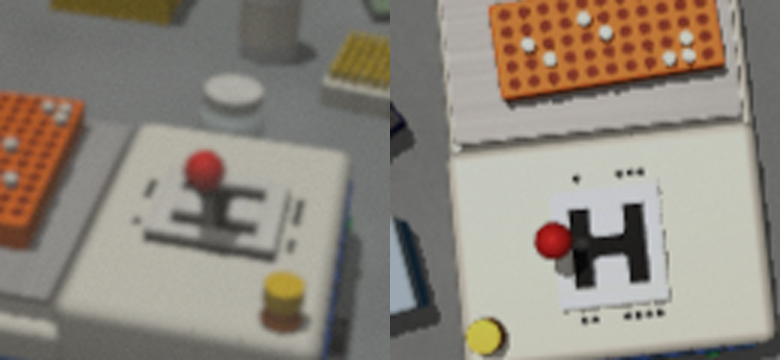

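The move was refused as invalid and nothing moved. The rows probably need every key, so I'll retry with all seven.

Call:
{"api": "carry_out", "payload": {
  "commands": [
    {"tx": -0.05, "ty": -0.036, "tz": 0, "rx": 0, "ry": 0, "rz": -0.1, "jaw": 0},
    {"tx": -0.1, "ty": -0.072, "tz": 0, "rx": 0, "ry": 0, "rz": -0.2, "jaw": 0},
    {"tx": -0.15, "ty": -0.108, "tz": 0, "rx": 0, "ry": 0, "rz": -0.3, "jaw": 0},
    {"tx": -0.2, "ty": -0.144, "tz": 0, "rx": 0, "ry": 0, "rz": -0.4, "jaw": 0},
    {"tx": -0.25, "ty": -0.18, "tz": 0, "rx": 0, "ry": 0, "rz": -0.531, "jaw": 0},
    {"tx": -0.3, "ty": -0.216, "tz": 0, "rx": 0, "ry": 0, "rz": -0.531, "jaw": 0},
    {"tx": -0.35, "ty": -0.252, "tz": 0, "rx": 0, "ry": 0, "rz": -0.531, "jaw": 0},
    {"tx": -0.4, "ty": -0.288, "tz": 0, "rx": 0, "ry": 0, "rz": -0.531, "jaw": 0},
    {"tx": -0.45, "ty": -0.324, "tz": 0, "rx": 0, "ry": 0, "rz": -0.531, "jaw": 0},
    {"tx": -0.505, "ty": -0.362, "tz": 0, "rx": 0, "ry": 0, "rz": -0.531, "jaw": 0},
    {"tx": -0.505, "ty": -0.362, "tz": 0, "rx": 0, "ry": 0, "rz": -0.531, "jaw": 0},
    {"tx": -0.505, "ty": -0.362, "tz": 0, "rx": 0, "ry": 0, "rz": -0.531, "jaw": 0}
  ],
  "grip_force": 20
}}

```text
time: 1.7
position: [0.5787, 0.0539, 0.2222]
tool_rot: [0.164, -3.137, -0.001]
ft_force: [-0.5, 0.6, 0.2]
grip_width: 0.005
```

```bash
python3 look.py 2; python3 -c "
from h import *
go((.055,.043,.223),(.055,.043,.153))"
```

```text
t 1.8 gate pos [0.0548 0.0461 0.2223] F gate [-0.3  0.5  0.2] jaw 0.005
turn needed [ 0.0011 -0.0006  0.003 ]
(0.055, 0.043, 0.223) -> [-0.0002 -0.0031 -0.0007]
(0.055, 0.043, 0.153) -> [-0.0002 -0.0032  0.0693]
```

View pics/both2.png

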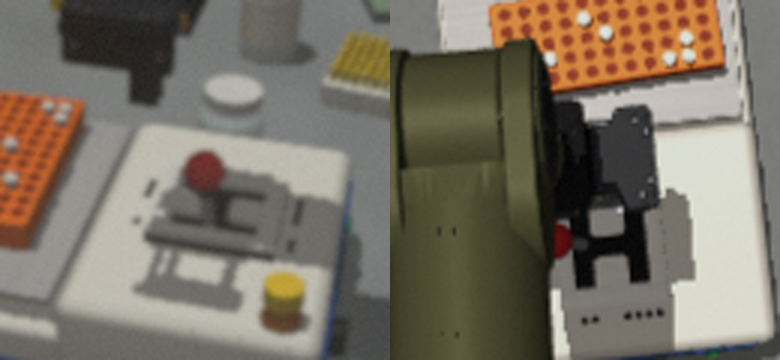

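The fingertip, at (146,98) in the side panel, is ahead of and above the knob and everything is undisturbed. The arm hides the top view, while the side view stays clear. Now I'll descend.

Call:
{"api": "carry_out", "payload": {
  "commands": [
    {"tx": 0, "ty": -0.003, "tz": 0.025, "rx": 0, "ry": 0, "rz": 0.003, "jaw": 0},
    {"tx": 0, "ty": -0.003, "tz": 0.05, "rx": 0, "ry": 0, "rz": 0.003, "jaw": 0},
    {"tx": 0, "ty": -0.003, "tz": 0.069, "rx": 0, "ry": 0, "rz": 0.003, "jaw": 0},
    {"tx": 0, "ty": -0.003, "tz": 0.069, "rx": 0, "ry": 0, "rz": 0.003, "jaw": 0}
  ]
}}

```text
time: 2.3
position: [0.5778, 0.0519, 0.1521]
tool_rot: [0.163, -3.134, 0.0]
ft_force: [0.4, 0.1, 0.6]
grip_width: 0.008
```

```bash
python3 look.py 3; python3 -c "
from h import *
go((.037,.043,.153),(.0255,.043,.153))"
```

```text
t 2.4 gate pos [0.0556 0.0416 0.1542] F gate [-0.5 -0.6  0.2] jaw 0.006
turn needed [ 0.0003  0.0009 -0.0019]
(0.037, 0.043, 0.153) -> [0.0186 0.0014 0.0012]
(0.0255, 0.043, 0.153) -> [0.0301 0.0013 0.0012]
```

View pics/both3.png

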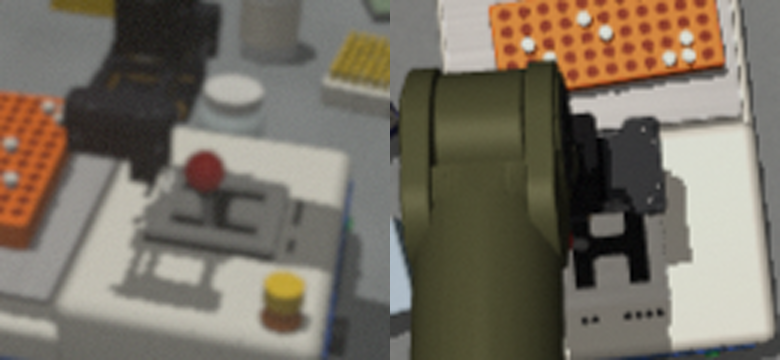

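The fingertip is at the right height just ahead of the knob, with a visible gap. Next is a gentle push back towards neutral.

Call:
{"api": "carry_out", "payload": {
  "commands": [
    {"tx": 0.01, "ty": 0, "tz": 0, "rx": 0, "ry": 0, "rz": 0, "jaw": 0},
    {"tx": 0.018, "ty": 0, "tz": 0, "rx": 0, "ry": 0, "rz": 0, "jaw": 0},
    {"tx": 0.021, "ty": 0, "tz": 0, "rx": 0, "ry": 0, "rz": 0, "jaw": 0},
    {"tx": 0.024, "ty": 0, "tz": 0, "rx": 0, "ry": 0, "rz": 0, "jaw": 0},
    {"tx": 0.027, "ty": 0, "tz": 0, "rx": 0, "ry": 0, "rz": 0, "jaw": 0},
    {"tx": 0.029, "ty": 0, "tz": 0, "rx": 0, "ry": 0, "rz": 0, "jaw": 0},
    {"tx": 0.029, "ty": 0, "tz": 0, "rx": 0, "ry": 0, "rz": 0, "jaw": 0}
  ]
}}

```text
time: 3.28
position: [0.5505, 0.0479, 0.1538]
tool_rot: [-0.161, 3.137, 0.0]
ft_force: [1.6, 0.7, 1.8]
grip_width: 0.005
```

```bash
python3 look.py 4; python3 -c "
from h import *
go((.04,.043,.153),(.04,.095,.153),(0,.095,.153))
im=np.load('pics/side4.npy')[180:270,225:345,::-1]
cv2.imwrite('pics/side4c.png',cv2.resize(im,None,fx=6,fy=6,interpolation=cv2.INTER_CUBIC))"
```

```text
t 3.38 gate pos [0.0264 0.0411 0.1536] F gate [1.9 0.3 1.7] jaw 0.001
turn needed [ 0.0002  0.0003 -0.0027]
(0.04, 0.043, 0.153) -> [-0.0136  0.0019  0.0006]
(0.04, 0.095, 0.153) -> [-0.0135  0.0539  0.0006]
(0, 0.095, 0.153) -> [0.0265 0.0538 0.0006]
```

View pics/side4c.png

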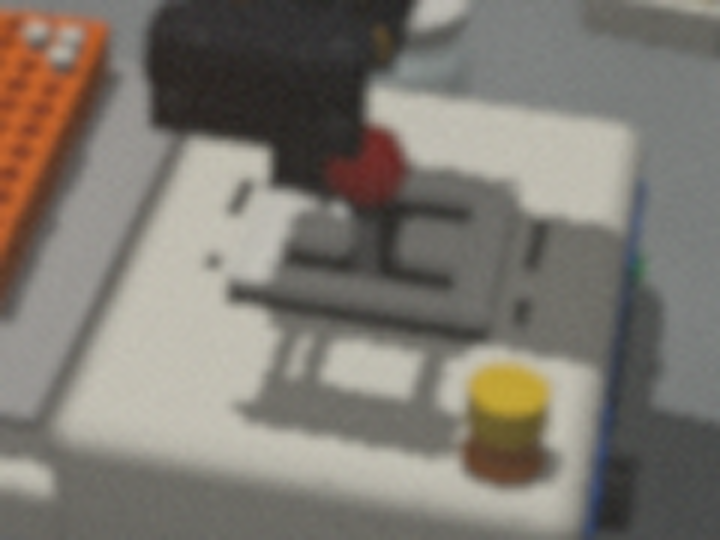

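```bash
cat >> h.py <<'E'
def knob(p,n="side"):
    # ray with sphere r=.153 about pivot
    o,d=ray(n,px(n,p)); d/=np.linalg.norm(d); c=G+[0,0,.022]; b=(o-c)@d; disc=b*b-((o-c)@(o-c)-.153**2)
    for sg in (-1,1):
        if disc<0: print("no hit",disc);X=o-b*d
        else: X=o+d*(-b+sg*disc**.5)
        k=RG.inv().apply(X-G); print("knob",np.round(k,4),"fore",round(np.arctan2(k[0],k[2]-.022),3),"across",round(-np.arctan2(k[1],k[2]-.022),3))
E
python3 -c "
from h import *
knob((349,160));knob((367,165));knob((267,300),'top')"
```

```text
knob [0.0071 0.0444 0.1682] fore 0.048 across -0.295
knob [ 0.0388 -0.1466  0.0419] fore 1.097 across 1.436
knob [-0.0002  0.0456  0.1681] fore -0.001 across -0.302
knob [ 0.0303 -0.149   0.0391] fore 1.056 across 1.456
knob [0.0076 0.0429 0.1687] fore 0.052 across -0.285
knob [ 0.0189  0.0703 -0.1125] fore 3.002 across -2.66
```

The lever is now at neutral (fore about 0.00) with a light contact of about 2 N. Next I'll go round to the knob's left side.

Call:
{"api": "carry_out", "payload": {
  "commands": [
    {"tx": -0.014, "ty": 0, "tz": 0, "rx": 0, "ry": 0, "rz": 0, "jaw": 0},
    {"tx": -0.016, "ty": 0.02, "tz": 0, "rx": 0, "ry": 0, "rz": 0, "jaw": 0},
    {"tx": -0.016, "ty": 0.04, "tz": 0, "rx": 0, "ry": 0, "rz": 0, "jaw": 0},
    {"tx": -0.016, "ty": 0.056, "tz": 0, "rx": 0, "ry": 0, "rz": 0, "jaw": 0},
    {"tx": 0.0, "ty": 0.056, "tz": 0, "rx": 0, "ry": 0, "rz": 0, "jaw": 0},
    {"tx": 0.015, "ty": 0.056, "tz": 0, "rx": 0, "ry": 0, "rz": 0, "jaw": 0},
    {"tx": 0.0265, "ty": 0.056, "tz": 0, "rx": 0, "ry": 0, "rz": 0, "jaw": 0},
    {"tx": 0.0265, "ty": 0.056, "tz": 0, "rx": 0, "ry": 0, "rz": 0, "jaw": 0}
  ]
}}

```text
time: 4.38
position: [0.5177, 0.1007, 0.1538]
tool_rot: [-0.16, 3.137, 0.001]
ft_force: [0.0, -0.5, -0.1]
grip_width: 0.002
```

```bash
python3 look.py 5; python3 -c "
from h import *
go((0,.075,.153),(0,0.031,.153),(0,-.009,.153))
im=np.load('pics/side5.npy')[180:270,225:345,::-1]
cv2.imwrite('pics/side5c.png',cv2.resize(im,None,fx=6,fy=6,interpolation=cv2.INTER_CUBIC))"
```

```text
t 4.47 gate pos [0.0002 0.097  0.1539] F gate [ 0.3 -0.3  0.3] jaw 0.001
turn needed [ 0.0003  0.001  -0.0031]
(0, 0.075, 0.153) -> [ 0.0001 -0.022   0.0009]
(0, 0.031, 0.153) -> [-0.     -0.066   0.0009]
(0, -0.009, 0.153) -> [-1.00e-04 -1.06e-01  9.00e-04]
```

View pics/side5c.png

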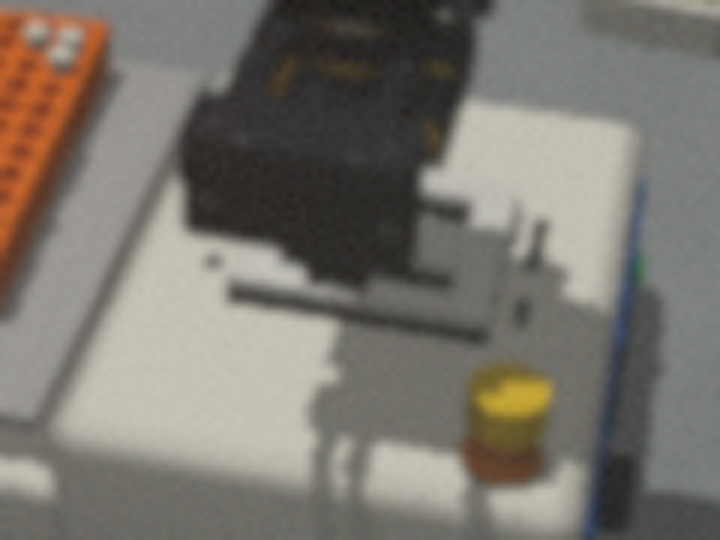

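View pics/both5.png

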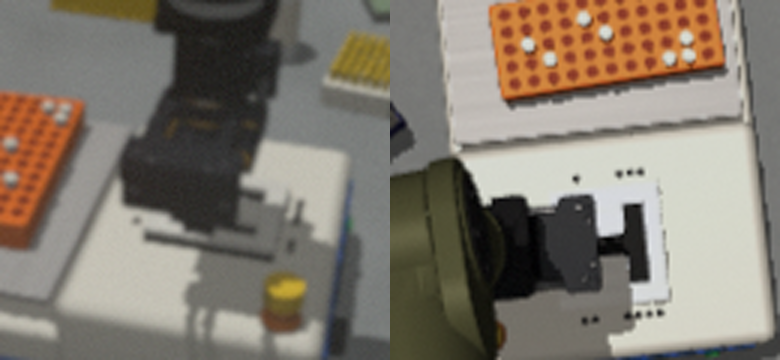

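The fingertip is left of the knob and in line with it, and the jar is untouched. The gripper hides the knob, so I'll push in small steps and watch the force.

Call:
{"api": "carry_out", "payload": {
  "commands": [
    {"tx": 0, "ty": -0.008, "tz": 0, "rx": 0, "ry": 0, "rz": 0, "jaw": 0},
    {"tx": 0, "ty": -0.015, "tz": 0, "rx": 0, "ry": 0, "rz": 0, "jaw": 0},
    {"tx": 0, "ty": -0.018, "tz": 0, "rx": 0, "ry": 0, "rz": 0, "jaw": 0},
    {"tx": 0, "ty": -0.021, "tz": 0, "rx": 0, "ry": 0, "rz": 0, "jaw": 0},
    {"tx": 0, "ty": -0.023, "tz": 0, "rx": 0, "ry": 0, "rz": 0, "jaw": 0},
    {"tx": 0, "ty": -0.025, "tz": 0, "rx": 0, "ry": 0, "rz": 0, "jaw": 0},
    {"tx": 0, "ty": -0.027, "tz": 0, "rx": 0, "ry": 0, "rz": 0, "jaw": 0},
    {"tx": 0, "ty": -0.029, "tz": 0, "rx": 0, "ry": 0, "rz": 0, "jaw": 0},
    {"tx": 0, "ty": -0.031, "tz": 0, "rx": 0, "ry": 0, "rz": 0, "jaw": 0}
  ]
}}

```text
time: 5.6
position: [0.5216, 0.0712, 0.154]
tool_rot: [-0.162, 3.137, 0.003]
ft_force: [-1.3, 3.4, 1.6]
grip_width: 0.005
```

```bash
python3 -c "
from h import *
go((0,0.031,.153),(0,-.009,.153))"
```

```text
t 5.6 gate pos [1.00e-04 6.73e-02 1.54e-01] F gate [-0.9  3.6  1.6] jaw 0.005
turn needed [ 0.0017  0.0008 -0.0019]
(0, 0.031, 0.153) -> [ 0.     -0.0363  0.001 ]
(0, -0.009, 0.153) -> [-0.     -0.0763  0.0009]
```

Contact is at 3.6 N and the lever is moving, so I'll carry on.

Call:
{"api": "carry_out", "payload": {
  "commands": [
    {"tx": 0, "ty": -0.002, "tz": 0, "rx": 0, "ry": 0, "rz": 0, "jaw": 0},
    {"tx": 0, "ty": -0.004, "tz": 0, "rx": 0, "ry": 0, "rz": 0, "jaw": 0},
    {"tx": 0, "ty": -0.006, "tz": 0, "rx": 0, "ry": 0, "rz": 0, "jaw": 0},
    {"tx": 0, "ty": -0.008, "tz": 0, "rx": 0, "ry": 0, "rz": 0, "jaw": 0},
    {"tx": 0, "ty": -0.01, "tz": 0, "rx": 0, "ry": 0, "rz": 0, "jaw": 0},
    {"tx": 0, "ty": -0.012, "tz": 0, "rx": 0, "ry": 0, "rz": 0, "jaw": 0}
  ]
}}

```text
time: 6.35
position: [0.5228, 0.0579, 0.1537]
tool_rot: [-0.16, 3.137, 0.0]
ft_force: [0.4, 3.2, 3.2]
grip_width: 0.007
```

```bash
python3 look.py 6; python3 -c "
from h import *
go((0,0.031,.153),(0,-.009,.153))"
```

```text
t 6.45 gate pos [-0.0002  0.0537  0.1537] F gate [0.7 3.2 3.2] jaw 0.005
turn needed [-0.0001  0.0003 -0.0032]
(0, 0.031, 0.153) -> [-0.0002 -0.0227  0.0007]
(0, -0.009, 0.153) -> [-0.0004 -0.0627  0.0007]
```

View pics/both6.png

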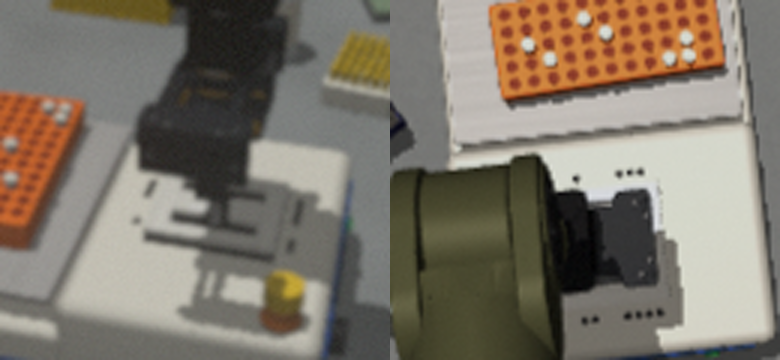

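The force holds steady near 3 N and the rod, seen at (222,215) in the side panel, is now in the cross channel. I'll continue to the middle.

Call:
{"api": "carry_out", "payload": {
  "commands": [
    {"tx": 0, "ty": -0.003, "tz": 0, "rx": 0, "ry": 0, "rz": 0, "jaw": 0},
    {"tx": 0, "ty": -0.006, "tz": 0, "rx": 0, "ry": 0, "rz": 0, "jaw": 0},
    {"tx": 0, "ty": -0.009, "tz": 0, "rx": 0, "ry": 0, "rz": 0, "jaw": 0},
    {"tx": 0, "ty": -0.012, "tz": 0, "rx": 0, "ry": 0, "rz": 0, "jaw": 0},
    {"tx": 0, "ty": -0.015, "tz": 0, "rx": 0, "ry": 0, "rz": 0, "jaw": 0},
    {"tx": 0, "ty": -0.018, "tz": 0, "rx": 0, "ry": 0, "rz": 0, "jaw": 0},
    {"tx": 0, "ty": -0.021, "tz": 0, "rx": 0, "ry": 0, "rz": 0, "jaw": 0},
    {"tx": 0, "ty": -0.023, "tz": 0, "rx": 0, "ry": 0, "rz": 0, "jaw": 0}
  ]
}}

```text
time: 7.45
position: [0.525, 0.0348, 0.1535]
tool_rot: [0.16, -3.137, 0.0]
ft_force: [-0.1, 2.0, 2.4]
grip_width: 0.005
```

```bash
python3 -c "
from h import *
go((0,-.008,.153))"
```

```text
t 7.45 gate pos [-0.0004  0.0308  0.1535] F gate [0.1 2.  2.4] jaw 0.005
turn needed [-0.     -0.0001 -0.003 ]
(0, -0.008, 0.153) -> [-0.0005 -0.0388  0.0005]
```

Call:
{"api": "carry_out", "payload": {
  "commands": [
    {"tx": 0, "ty": -0.003, "tz": 0, "rx": 0, "ry": 0, "rz": 0, "jaw": 0},
    {"tx": 0, "ty": -0.006, "tz": 0, "rx": 0, "ry": 0, "rz": 0, "jaw": 0},
    {"tx": 0, "ty": -0.009, "tz": 0, "rx": 0, "ry": 0, "rz": 0, "jaw": 0},
    {"tx": 0, "ty": -0.012, "tz": 0, "rx": 0, "ry": 0, "rz": 0, "jaw": 0},
    {"tx": 0, "ty": -0.015, "tz": 0, "rx": 0, "ry": 0, "rz": 0, "jaw": 0},
    {"tx": 0, "ty": -0.018, "tz": 0, "rx": 0, "ry": 0, "rz": 0, "jaw": 0},
    {"tx": 0, "ty": -0.021, "tz": 0, "rx": 0, "ry": 0, "rz": 0, "jaw": 0},
    {"tx": 0, "ty": -0.024, "tz": 0, "rx": 0, "ry": 0, "rz": 0, "jaw": 0},
    {"tx": 0, "ty": -0.027, "tz": 0, "rx": 0, "ry": 0, "rz": 0, "jaw": 0},
    {"tx": 0, "ty": -0.03, "tz": 0, "rx": 0, "ry": 0, "rz": 0, "jaw": 0}
  ]
}}

```text
time: 8.7
position: [0.528, 0.0051, 0.1533]
tool_rot: [0.161, -3.137, -0.0]
ft_force: [-0.3, 2.6, -0.7]
grip_width: 0.002
```

```bash
python3 look.py 7; python3 -c "
from h import *
go((0,-.008,.153))"
```

```text
t 8.8 gate pos [-0.0006  0.0006  0.1533] F gate [1.2 0.9 0.3] jaw 0.003
turn needed [-0.0002 -0.0004 -0.0034]
(0, -0.008, 0.153) -> [-0.0006 -0.0086  0.0003]
```

View pics/both7.png

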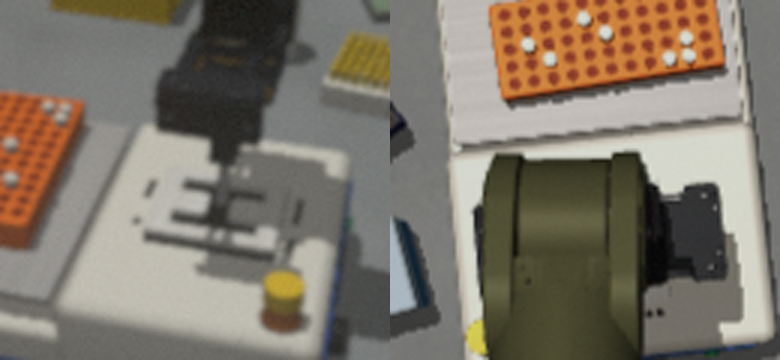

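The force stays low at 1 to 3 N and the rod is near the right lane. Here is the last part across, in 1.5 mm steps.

Call:
{"api": "carry_out", "payload": {
  "commands": [
    {"tx": 0, "ty": -0.0015, "tz": 0, "rx": 0, "ry": 0, "rz": 0, "jaw": 0},
    {"tx": 0, "ty": -0.003, "tz": 0, "rx": 0, "ry": 0, "rz": 0, "jaw": 0},
    {"tx": 0, "ty": -0.0045, "tz": 0, "rx": 0, "ry": 0, "rz": 0, "jaw": 0},
    {"tx": 0, "ty": -0.006, "tz": 0, "rx": 0, "ry": 0, "rz": 0, "jaw": 0},
    {"tx": 0, "ty": -0.0075, "tz": 0, "rx": 0, "ry": 0, "rz": 0, "jaw": 0},
    {"tx": 0, "ty": -0.009, "tz": 0, "rx": 0, "ry": 0, "rz": 0, "jaw": 0}
  ]
}}

```text
time: 9.55
position: [0.5288, -0.0038, 0.1534]
tool_rot: [0.16, -3.137, -0.0]
ft_force: [0.5, 1.9, -1.0]
grip_width: 0.002
```

```bash
python3 -c "
from h import *
go((0,.02,.153),(0,0.02,.223),(-.055,-.04,.223))"
```

```text
t 9.55 gate pos [-0.0006 -0.0079  0.1534] F gate [ 0.7  1.9 -1. ] jaw 0.002
turn needed [ 0.0001 -0.0003 -0.0028]
(0, 0.02, 0.153) -> [-0.0005  0.028   0.0004]
(0, 0.02, 0.223) -> [-0.0005  0.028  -0.0696]
(-0.055, -0.04, 0.223) -> [ 0.0543 -0.0322 -0.0695]
```

I've reached knob y of about -39 mm at only 2 N. Now I'll back off and go round behind the knob (robot side), then look.

Call:
{"api": "carry_out", "payload": {
  "commands": [
    {"tx": 0, "ty": 0.015, "tz": 0, "rx": 0, "ry": 0, "rz": 0, "jaw": 0},
    {"tx": 0.015, "ty": 0.028, "tz": 0, "rx": 0, "ry": 0, "rz": 0, "jaw": 0},
    {"tx": 0.035, "ty": 0.028, "tz": 0, "rx": 0, "ry": 0, "rz": 0, "jaw": 0},
    {"tx": 0.055, "ty": 0.028, "tz": 0, "rx": 0, "ry": 0, "rz": 0, "jaw": 0},
    {"tx": 0.06, "ty": 0.01, "tz": 0, "rx": 0, "ry": 0, "rz": 0, "jaw": 0},
    {"tx": 0.06, "ty": -0.01, "tz": 0, "rx": 0, "ry": 0, "rz": 0, "jaw": 0},
    {"tx": 0.06, "ty": -0.032, "tz": 0, "rx": 0, "ry": 0, "rz": 0, "jaw": 0},
    {"tx": 0.06, "ty": -0.032, "tz": 0, "rx": 0, "ry": 0, "rz": 0, "jaw": 0}
  ]
}}

```text
time: 10.55
position: [0.4726, -0.0438, 0.1538]
tool_rot: [-0.155, 3.137, -0.001]
ft_force: [-0.1, 0.4, 0.4]
grip_width: -0.0
```

```bash
python3 look.py 8; python3 -c "
from h import *
go((-.03,-.04,.153),(.018,-.04,.153))
im=np.load('pics/side8.npy')[180:270,225:345,::-1]
cv2.imwrite('pics/side8c.png',cv2.resize(im,None,fx=6,fy=6,interpolation=cv2.INTER_CUBIC))"
```

```text
t 10.65 gate pos [-0.0605 -0.0394  0.1536] F gate [ 0.4  0.7 -0.1] jaw 0.007
turn needed [ 0.0004  0.0001 -0.0032]
(-0.03, -0.04, 0.153) -> [-0.0305 -0.0005  0.0006]
(0.018, -0.04, 0.153) -> [-0.0785 -0.0003  0.0006]
```

View pics/side8c.png

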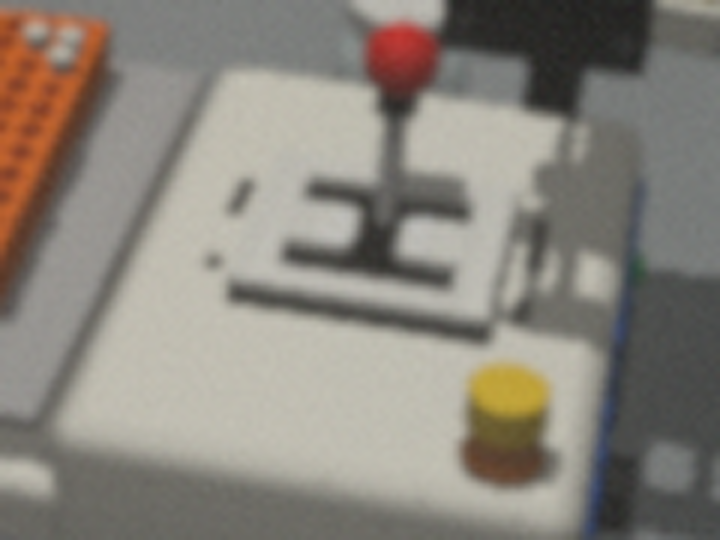

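View pics/both8.png

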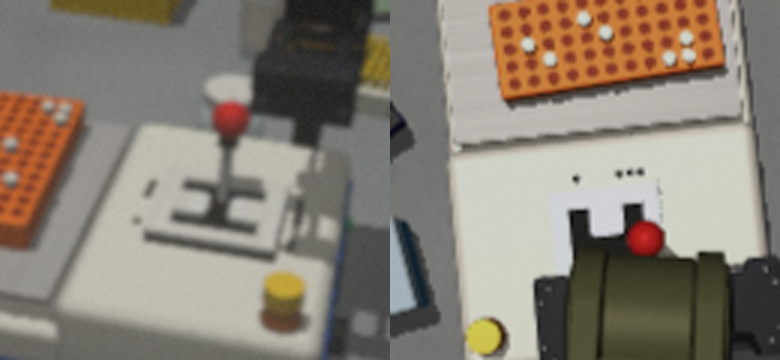

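Both views show the knob: (402,60) in the side crop and (646,238) in the combined picture. The rod stands in the right lane at neutral. I'll triangulate to confirm.

```bash
python3 -c "
from h import *
im=np.load('pics/top8.npy').astype(int); m=((im[...,0]>110)&(im[...,1]<60)&(im[...,2]<60)).astype(np.uint8); m[:190]=0;m[240:]=0
n,l,s,c=cv2.connectedComponentsWithStats(m);i=1+s[1:,4].argmax();print(s[i],c[i])
t=s[i,:2]+s[i,2:4]/2-.5
X,e=tri(px('side',(402,60)),t);k=RG.inv().apply(X-G);print(k,e,'fore',k[0]/.15,'across',-np.arctan2(k[1],k[2]-.022))"
```

```text
[229 209  12  11  96] [234.51041667 213.89583333]
[ 0.00124158 -0.03305229  0.16937358] [[-0.21 -0.03]
 [ 0.03  0.14]] fore 0.008277201786338754 across 0.22062481002648152
```

```bash
python3 -c "
from h import *
a=np.load('pics/top8.npy')[185:235,205:265,::-1]
cv2.imwrite('pics/top8c.png',cv2.resize(a,None,fx=12,fy=12,interpolation=cv2.INTER_CUBIC))"
```

```text
(no output)
```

View pics/top8c.png

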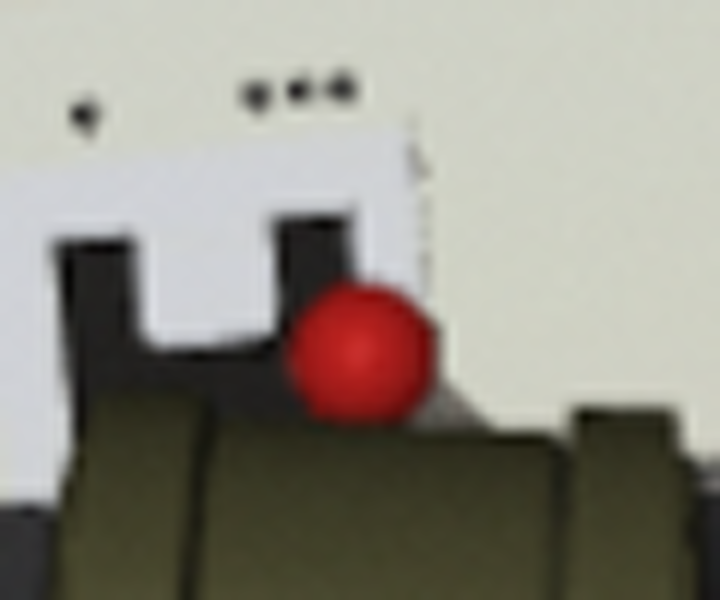

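The views agree: knob 33 mm right (across about 0.22) and neutral in fore. That meets the crossing condition but is close to the lane's inner edge, so I'll push it about 5 mm further right before going forward.

Call:
{"api": "carry_out", "payload": {
  "commands": [
    {"tx": 0, "ty": 0.025, "tz": 0, "rx": 0, "ry": 0, "rz": 0, "jaw": 0},
    {"tx": 0, "ty": 0.06, "tz": 0, "rx": 0, "ry": 0, "rz": 0, "jaw": 0},
    {"tx": -0.02, "ty": 0.062, "tz": 0, "rx": 0, "ry": 0, "rz": 0, "jaw": 0},
    {"tx": -0.04, "ty": 0.062, "tz": 0, "rx": 0, "ry": 0, "rz": 0, "jaw": 0},
    {"tx": -0.06, "ty": 0.06, "tz": 0, "rx": 0, "ry": 0, "rz": 0, "jaw": 0},
    {"tx": -0.06, "ty": 0.045, "tz": 0, "rx": 0, "ry": 0, "rz": 0, "jaw": 0},
    {"tx": -0.06, "ty": 0.035, "tz": 0, "rx": 0, "ry": 0, "rz": 0, "jaw": 0},
    {"tx": -0.06, "ty": 0.032, "tz": 0, "rx": 0, "ry": 0, "rz": 0, "jaw": 0},
    {"tx": -0.06, "ty": 0.0305, "tz": 0, "rx": 0, "ry": 0, "rz": 0, "jaw": 0},
    {"tx": -0.06, "ty": 0.029, "tz": 0, "rx": 0, "ry": 0, "rz": 0, "jaw": 0},
    {"tx": -0.06, "ty": 0.028, "tz": 0, "rx": 0, "ry": 0, "rz": 0, "jaw": 0}
  ]
}}

```text
time: 12.02
position: [0.5291, -0.0072, 0.1534]
tool_rot: [0.162, -3.137, -0.001]
ft_force: [-1.0, 1.6, -1.0]
grip_width: 0.004
```

```bash
python3 -c "
from h import *
go((0,-.013,.153))"
```

```text
t 12.03 gate pos [-0.0007 -0.0114  0.1534] F gate [-0.9  1.7 -1. ] jaw 0.004
turn needed [ 0.0005 -0.0004 -0.0021]
(0, -0.013, 0.153) -> [-0.0007 -0.0016  0.0004]
```

Call:
{"api": "carry_out", "payload": {
  "commands": [
    {"tx": 0, "ty": -0.001, "tz": 0, "rx": 0, "ry": 0, "rz": 0, "jaw": 0},
    {"tx": 0, "ty": -0.002, "tz": 0, "rx": 0, "ry": 0, "rz": 0, "jaw": 0}
  ]
}}

```text
time: 12.28
position: [0.5296, -0.0096, 0.1535]
tool_rot: [0.161, -3.137, -0.0]
ft_force: [-1.0, 2.2, -2.3]
grip_width: 0.006
```

Call:
{"api": "carry_out", "payload": {
  "commands": [
    {"tx": 0, "ty": 0.015, "tz": 0, "rx": 0, "ry": 0, "rz": 0, "jaw": 0},
    {"tx": 0.015, "ty": 0.032, "tz": 0, "rx": 0, "ry": 0, "rz": 0, "jaw": 0},
    {"tx": 0.035, "ty": 0.032, "tz": 0, "rx": 0, "ry": 0, "rz": 0, "jaw": 0},
    {"tx": 0.055, "ty": 0.032, "tz": 0, "rx": 0, "ry": 0, "rz": 0, "jaw": 0},
    {"tx": 0.06, "ty": 0.01, "tz": 0, "rx": 0, "ry": 0, "rz": 0, "jaw": 0},
    {"tx": 0.06, "ty": -0.01, "tz": 0, "rx": 0, "ry": 0, "rz": 0, "jaw": 0},
    {"tx": 0.06, "ty": -0.025, "tz": 0, "rx": 0, "ry": 0, "rz": 0, "jaw": 0},
    {"tx": 0.06, "ty": -0.025, "tz": 0, "rx": 0, "ry": 0, "rz": 0, "jaw": 0}
  ]
}}

```text
time: 13.28
position: [0.4728, -0.0414, 0.1538]
tool_rot: [-0.157, 3.137, -0.0]
ft_force: [-0.3, -0.2, 0.1]
grip_width: 0.005
```

```bash
python3 look.py 9; python3 -c "
from h import *
go((-.03,-.04,.153),(.018,-.04,.153))
a=np.load('pics/top9.npy')[185:235,205:265,::-1]
b=np.load('pics/side9.npy')[175:225,270:330,::-1]
cv2.imwrite('pics/c9.png',cv2.resize(np.hstack([a,b]),None,fx=6.5,fy=6.5,interpolation=cv2.INTER_CUBIC))"
```

```text
t 13.38 gate pos [-0.0603 -0.038   0.1536] F gate [0.  0.1 0.6] jaw 0.004
turn needed [ 0.0003  0.0001 -0.0023]
(-0.03, -0.04, 0.153) -> [-0.0303 -0.0019  0.0006]
(0.018, -0.04, 0.153) -> [-0.0783 -0.0018  0.0006]
```

View pics/c9.png

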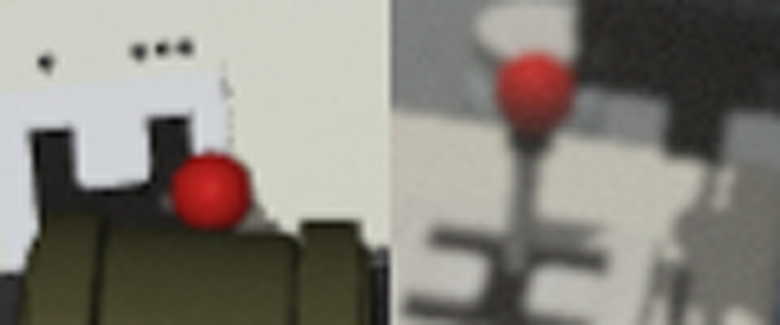

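The knob moved another 6 mm or so right (across about 0.265), still neutral and mid-lane. Now the forward push, in two parts.

Call:
{"api": "carry_out", "payload": {
  "commands": [
    {"tx": -0.015, "ty": -0.002, "tz": 0, "rx": 0, "ry": 0, "rz": 0, "jaw": 0},
    {"tx": -0.028, "ty": -0.002, "tz": 0, "rx": 0, "ry": 0, "rz": 0, "jaw": 0},
    {"tx": -0.032, "ty": -0.002, "tz": 0, "rx": 0, "ry": 0, "rz": 0, "jaw": 0},
    {"tx": -0.034, "ty": -0.002, "tz": 0, "rx": 0, "ry": 0, "rz": 0, "jaw": 0},
    {"tx": -0.036, "ty": -0.002, "tz": 0, "rx": 0, "ry": 0, "rz": 0, "jaw": 0},
    {"tx": -0.038, "ty": -0.002, "tz": 0, "rx": 0, "ry": 0, "rz": 0, "jaw": 0},
    {"tx": -0.04, "ty": -0.002, "tz": 0, "rx": 0, "ry": 0, "rz": 0, "jaw": 0},
    {"tx": -0.042, "ty": -0.002, "tz": 0, "rx": 0, "ry": 0, "rz": 0, "jaw": 0},
    {"tx": -0.044, "ty": -0.002, "tz": 0, "rx": 0, "ry": 0, "rz": 0, "jaw": 0}
  ]
}}

```text
time: 14.5
position: [0.5166, -0.0382, 0.1537]
tool_rot: [-0.16, 3.137, 0.0]
ft_force: [-2.4, -0.8, 1.6]
grip_width: -0.001
```

```bash
python3 look.py 10; python3 -c "
from h import *
go((.01,-.04,.153),(.018,-.04,.153))"
```

```text
t 14.6 gate pos [-0.0162 -0.0408  0.1537] F gate [-2.  -0.6  1.7] jaw 0.003
turn needed [-0.0001  0.0004 -0.0027]
(0.01, -0.04, 0.153) -> [-0.0262  0.0009  0.0007]
(0.018, -0.04, 0.153) -> [-0.0342  0.0009  0.0007]
```

View pics/both10.png

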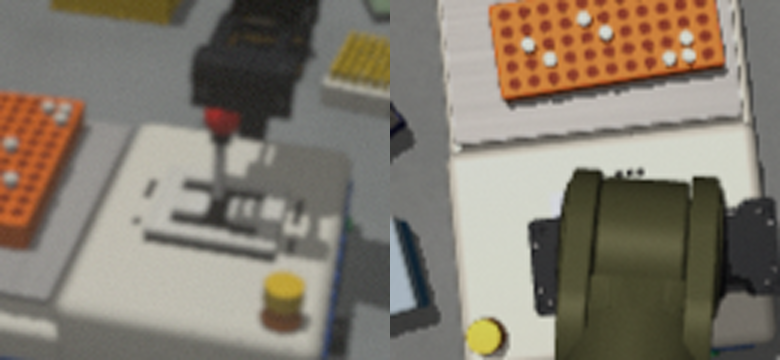

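Contact is at 2 N, the knob is moving forward, and the rod is in the right lane. I'll continue.

Call:
{"api": "carry_out", "payload": {
  "commands": [
    {"tx": -0.0025, "ty": 0, "tz": 0, "rx": 0, "ry": 0, "rz": 0, "jaw": 0},
    {"tx": -0.005, "ty": 0, "tz": 0, "rx": 0, "ry": 0, "rz": 0, "jaw": 0},
    {"tx": -0.0075, "ty": 0, "tz": 0, "rx": 0, "ry": 0, "rz": 0, "jaw": 0},
    {"tx": -0.01, "ty": 0, "tz": 0, "rx": 0, "ry": 0, "rz": 0, "jaw": 0},
    {"tx": -0.0125, "ty": 0, "tz": 0, "rx": 0, "ry": 0, "rz": 0, "jaw": 0},
    {"tx": -0.015, "ty": 0, "tz": 0, "rx": 0, "ry": 0, "rz": 0, "jaw": 0},
    {"tx": -0.0175, "ty": 0, "tz": 0, "rx": 0, "ry": 0, "rz": 0, "jaw": 0},
    {"tx": -0.02, "ty": 0, "tz": 0, "rx": 0, "ry": 0, "rz": 0, "jaw": 0},
    {"tx": -0.0225, "ty": 0, "tz": 0, "rx": 0, "ry": 0, "rz": 0, "jaw": 0},
    {"tx": -0.025, "ty": 0, "tz": 0, "rx": 0, "ry": 0, "rz": 0, "jaw": 0}
  ]
}}

```text
time: 15.85
position: [0.5411, -0.0354, 0.1531]
tool_rot: [0.161, -3.137, -0.0]
ft_force: [-2.2, 0.7, -2.1]
grip_width: 0.003
```

```bash
python3 look.py 11; python3 -c "
from h import *
go((.01,-.04,.153),(.018,-.04,.153))
im=np.load('pics/side11.npy')[180:270,225:345,::-1]
cv2.imwrite('pics/side11c.png',cv2.resize(im,None,fx=6,fy=6,interpolation=cv2.INTER_CUBIC))"
```

```text
t 15.95 gate pos [ 0.0085 -0.0407  0.1533] F gate [-2.3  0.8 -1.8] jaw 0.009
turn needed [ 0.0001 -0.0004 -0.0026]
(0.01, -0.04, 0.153) -> [-0.0015  0.0007  0.0003]
(0.018, -0.04, 0.153) -> [-0.0095  0.0007  0.0003]
```

View pics/side11c.png

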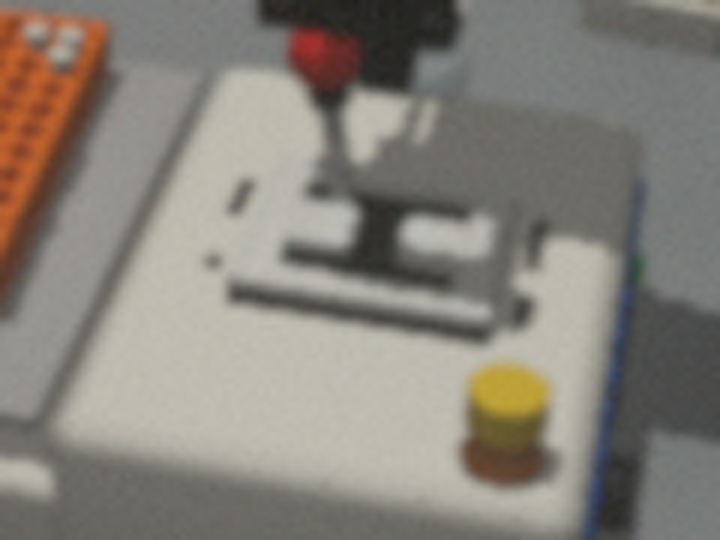

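The rod is going into the third slot at a steady 2 N, with knob x around 34 mm (fore about 0.23). I'll add 8 mm more, staying short of the slot's end.

Call:
{"api": "carry_out", "payload": {
  "commands": [
    {"tx": -0.0015, "ty": 0, "tz": 0, "rx": 0, "ry": 0, "rz": 0, "jaw": 0},
    {"tx": -0.003, "ty": 0, "tz": 0, "rx": 0, "ry": 0, "rz": 0, "jaw": 0},
    {"tx": -0.0045, "ty": 0, "tz": 0, "rx": 0, "ry": 0, "rz": 0, "jaw": 0},
    {"tx": -0.006, "ty": 0, "tz": 0, "rx": 0, "ry": 0, "rz": 0, "jaw": 0},
    {"tx": -0.007, "ty": 0, "tz": 0, "rx": 0, "ry": 0, "rz": 0, "jaw": 0},
    {"tx": -0.008, "ty": 0, "tz": 0, "rx": 0, "ry": 0, "rz": 0, "jaw": 0},
    {"tx": -0.008, "ty": 0, "tz": 0, "rx": 0, "ry": 0, "rz": 0, "jaw": 0}
  ]
}}

```text
time: 16.82
position: [0.5494, -0.0348, 0.1536]
tool_rot: [-0.16, 3.137, -0.0]
ft_force: [-2.1, -0.5, -1.1]
grip_width: 0.008
```

```bash
python3 -c "
from h import *
go((-.1,-.04,.153),(-.1,-.04,.25))"
```

```text
t 16.82 gate pos [ 0.0166 -0.041   0.1536] F gate [-2.1 -0.3 -1.1] jaw 0.008
turn needed [-0.      0.0002 -0.0028]
(-0.1, -0.04, 0.153) -> [0.1166 0.0006 0.0006]
(-0.1, -0.04, 0.25) -> [ 0.1166  0.0006 -0.0964]
```

Still 2 N, so the end stop hasn't been reached. Now I'll back away, rise, and move clear to look.

Call:
{"api": "carry_out", "payload": {
  "commands": [
    {"tx": 0.01, "ty": 0, "tz": 0, "rx": 0, "ry": 0, "rz": 0, "jaw": 0},
    {"tx": 0.03, "ty": 0, "tz": 0, "rx": 0, "ry": 0, "rz": 0, "jaw": 0},
    {"tx": 0.06, "ty": 0, "tz": 0, "rx": 0, "ry": 0, "rz": 0, "jaw": 0},
    {"tx": 0.08, "ty": -0.01, "tz": -0.04, "rx": 0, "ry": 0, "rz": 0, "jaw": 0},
    {"tx": 0.08, "ty": -0.05, "tz": -0.08, "rx": 0, "ry": 0, "rz": 0, "jaw": 0},
    {"tx": 0.08, "ty": -0.1, "tz": -0.08, "rx": 0, "ry": 0, "rz": 0, "jaw": 0},
    {"tx": 0.08, "ty": -0.14, "tz": -0.08, "rx": 0, "ry": 0, "rz": 0, "jaw": 0},
    {"tx": 0.08, "ty": -0.14, "tz": -0.08, "rx": 0, "ry": 0, "rz": 0, "jaw": 0},
    {"tx": 0.08, "ty": -0.14, "tz": -0.08, "rx": 0, "ry": 0, "rz": 0, "jaw": 0}
  ]
}}

```text
time: 17.95
position: [0.4841, -0.1817, 0.2338]
tool_rot: [-0.161, 3.136, 0.001]
ft_force: [0.3, 1.3, 0.1]
grip_width: 0.008
```

```bash
python3 look.py 12; python3 -c "
from h import *
go()
for n in('side','top'):
    cv2.imwrite(f'pics/{n}12.png',np.load(f'pics/{n}12.npy')[...,::-1])
a=np.load('pics/top12.npy')[170:230,205:265,::-1]
b=np.load('pics/side12.npy')[165:225,250:310,::-1]
cv2.imwrite('pics/c12.png',cv2.resize(np.hstack([a,b]),None,fx=6.5,fy=6.5,interpolation=cv2.INTER_CUBIC))"
```

```text
t 18.05 gate pos [-0.0635 -0.1793  0.2337] F gate [-0.1 -0.1  0.2] jaw 0.006
turn needed [ 0.0006  0.0008 -0.0006]
```

View pics/c12.png

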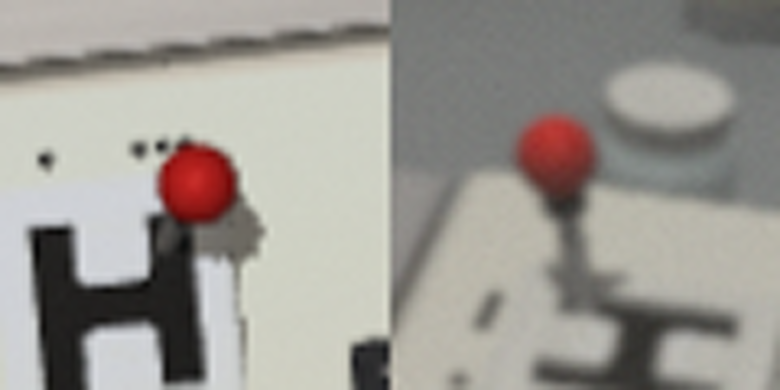

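View pics/top12.png

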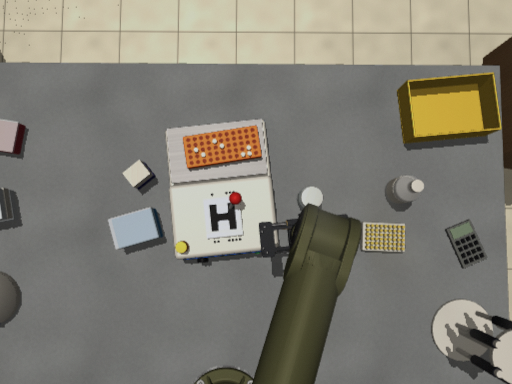

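View pics/side12.png

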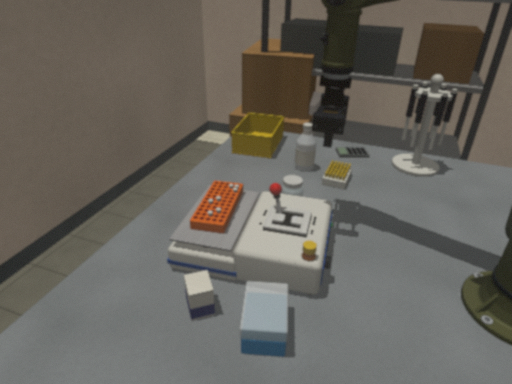

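The knob is at (198,184) in the top half and (167,154) in the side half, with the rod in the third slot beside the three dots. Everything else looks in place. I'll compute the final tilts and compare the bystanders with the first pictures.

```bash
python3 -c "
from h import *
t=np.array([205+198.5/6.5-.5,170+184.5/6.5-.5]);s=np.array([250+167.5/6.5-.5,165+154.5/6.5-.5])
X,e=tri(s,t);k=RG.inv().apply(X-G);print(k,e,'fore',np.arctan2(k[0],k[2]-.022),'across',-np.arctan2(k[1],k[2]-.022), 'r',np.linalg.norm(k-[0,0,.022]))
a=np.load('pics/top0.npy').astype(int);b=np.load('pics/top12.npy').astype(int)
m=(np.abs(a-b).max(2)>45).astype(np.uint8);m=cv2.morphologyEx(m,cv2.MORPH_OPEN,np.ones((2,2)))
n,l,st,c=cv2.connectedComponentsWithStats(m);print(st[1:][st[1:,4]>8])"
```

```text
[ 0.04225302 -0.03802481  0.16326482] [[ 0.09  0.01]
 [-0.01 -0.06]] fore 0.2906355547090801 across 0.26294174937404347 r 0.15227262543046713
[[  230   193    16    19   204]
 [  307   204    11     6    45]
 [  199   210    14    19   184]
 [  255   211   106   173 10490]
 [  260   223    19    28   437]
 [    0   314   135    70  3546]]
```

Fore is 0.29 and across 0.26, with lever radius 152 mm (153 expected). The picture differences are only the lever, the arm and its shadow, so I'm handing in.

```bash
python3 -c "
from bench import ctrl
print(ctrl.close_job())"
```

```text
the job is handed in; nothing more can be done
None
```

The lever is in the third slot and the job is handed in, about 18 s into the 70 s allowed. I pushed it only with shut fingertips: back about 7 mm to neutral, across to the right lane, then forward into the slot. Force readings between moves never passed about 5 N.

**Across in neutral:** the first push across left the lever near the lane's inner edge (about 0.22 rad across, 0.01 rad fore). I pushed it about 6 mm further, to roughly 0.265 rad, before going forward.

**Final lever position:** two-view triangulation gives 0.29 rad forward and 0.26 rad right, short of the slot's end. The measured distance from pivot to knob was 152 mm (153 mm given). The tool was clear of everything, with its last force reading near zero.

**Bystanders:** comparing the first and last top pictures showed changes only at the lever, the arm and its shadow. The arm partly overlapped the glass jar in that view, but the jar looked unmoved in both views.

**Failed or disagreed:**
- The first move call was refused because its rows left out `rx` and `ry`, and nothing moved.
- After the first push across, the cameras put the knob about 6 mm less far right than the tool position suggested. I took the camera reading, which led to the second push.

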